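# Go / no-go check of a wooden dowel

### The arm

A 7-joint arm with a two-finger parallel gripper is mounted at the origin on the work surface. World frame = base frame: x ahead of the robot, y to its left, z up, the work surface at z = 0. Lengths are in m, angles in rad, forces in N, time in s.
With the tool pointing down it reaches from about 0.425 to 0.825 m from the base axis. Payload 3.6 kg.
Tool frame: the origin (TCP) lies midway between the tips of the shut fingers; the grasp point (between the pads) lies 19 mm behind it (pinch_z is the distance from the TCP to the grasp point, in m); z points along the fingers, y is the line along which they close (so a half turn about z gives the same grasp; the last joint's range is limited). The gripper opens to 93 mm and grips with 3 to 60 N. Pads are 15 mm wide; open, the fingers measure 128 mm over their backs; the gripper's body (75 mm by 188 mm) begins 65 mm behind the grasp point.
Start: joints at [-1.339, 0.615, -0.013, 1.423, 0.008, 1.103, -0.04], TCP at [0.166, 0.628, 0.219] pointing down, gripper open.
Joint ranges: [-3.12, 3.12], [-0.3, 2.06], [-1.34, 1.32], [0.26, 2.42], [-1.36, 4.5], [0.01, 1.98], [-2.84, 2.84]. Speed limits (rad/s): [2.79, 2.79, 3.14, 3.14, 3.14, 3.14, 3.14].

### API

Orientations are given as a unit quaternion [w, x, y, z].
In Python, from station import * gives the robot as it stands.
- The arm moves only by the tool drive_tool, never from a script. Its argument "moves" is text: rows parted by semicolons, each of 5 numbers parted by spaces: the shift along the tool's x, y, z in mm, then the turn about the tool's z in degrees, then the closure, from 0 (fully open) to 1 (shut). A call has 1 to 5 rows; each row is the pose to reach, as a shift and turn from the pose commanded when the call began, along the tool's axes at that moment; what a row does not reach only later rows make up. A row lasts 1/8 s, in which the tool goes at most 62.5 mm and 10.7 degrees, less where a joint would pass 70% of its speed; a pose out of reach is approached as far as the arm can. A call with a gripper value outside its range is refused whole. The fingers move at their own pace and stop on an object; "squeeze" is the grip in N (left out, the last holds). Time passes only in rows, so rows that repeat a pose let the fingers close. It gives the time, the measured TCP pose, the force, the opening and the grip force at its end, in the units of the state.
- state(): the state, without advancing time (a new reading comes with each control period).
- get_image(name): name is "scene" or "top" or "wrist"; returns the picture (480x640x3 uint8, blue, green, red); there is no depth.
- calibration(name): a dict with "fx", "fy", "cx", "cy" (pixels), "k1" (the pictures are not rectified: a ray, as slopes to the right and down, at radius r is drawn at 1 + k1 r^2 times it, then the intrinsics apply), "pose" (4x4, takes a point from camera to world coordinates). Camera axes: x right, y up, looking along -z (the intrinsics and any distortion apply to the point x, -y, -z); pixel columns grow to the right and rows downward; lengths in m; the calibration is good to about 2 mm. A picture is of the moment at which its call begins: read the wrist's pose just before it. calibration takes no time and is no camera call; for the wrist camera it gives the pose at the moment of the call.
- job_done(): hands the job in; it is judged then, once.
The state is a dict: "time_s": time; "qpos": joint angles; "qd": joint speeds; "effort": joint torques, N m; "eef_pos": TCP position; "orientation": TCP orientation; "ft_force": force on the tool from outside, world axes, zero at the start; "ft_torque": the same for the moment, N m; "gripper_width": opening from 0.0 (shut) to 1.0 (fully open); "gripper_force": force on a finger pad.
Only numpy, scipy, OpenCV 4.12 (cv2) and the standard library are available. Lean on these libraries where they do the work, as an engineer would, in place of code of your own. Each camera call takes 0.05 s, during which the arm holds its last target. There are 200 camera calls.

### The job

Check the tall round wooden dowel in the stepped wooden gauge fixed to the drawing desk: holding it upright with its foot at the desk top, push it in at the flared mouth and right through the wide go gap, then on until it presses firmly against the jaws of the narrow no-go gap, which must stop it. Leave it there, standing upright on the desk in front of the no-go gap, and let go. Do not knock the square post or the short dowel: they stay where they stand.

Things in the scene. Friction and masses are not known exactly. Their poses are not given: they have to be found in the camera images.
- dowel: The part to check: a tall plain round beech dowel, 32 mm in diameter and 100 mm high, about 60 g, standing loose on the dark cutting mat. Origin at the centre of its underside; z is its axis, pointing up.
- gauge: Fixed wooden step gauge, 120 wide (y), 32 high; slot along x, open above, cut down to the desk. In mm along x (+x: mouth to no-go, away from robot): flared mouth -45 (76 wide) to -15; go gap -15 to 15, 42 wide; window 15 to 85, 64 wide; no-go gap 85 to 110, 22 wide; closed end to 130. The dowel stops with its centre at x = 73. Origin: on the desk, mid go gap, on the slot's centre line; z up.
- square_post: Bystander: a square post of the same pale wood, 30 x 30 mm and 100 mm high, standing loose. Origin at the centre of its underside, z up.
- short_dowel: Bystander: a short round dowel of the same pale wood, 32 mm in diameter and only 50 mm high, standing loose. Origin at the centre of its underside, z up.
Mind the look-alikes: they are no part of the job. What is shaped like the dowel but blue is not meant.

How it is judged:
By the outcome, as a careful person would: the job done as asked, in the order asked, and still so for the second after the job is handed in, with the robot touching nothing.
It also fails if it takes over 40 s, if anything falls off the work surface, if the arm or the gripper's body presses on something with over 40 N, if the wrist force passes 120 N, or if a joint passes its speed limit or range.

## Working session

There is one attempt and no reset: what is moved stays moved. The work goes in short steps, Python scripts to look and compute and a tool call to move; the robot and the scene stay as the last step left them, time stands still between calls to the robot, and variables do not carry over. Pictures are saved under pics/ and viewed, at most 10 in all, crops included, and the job is handed in when it is done.

Besides the shell and the picture viewer there is one more tool, called after "Emit:" as a command line: name --argument value ..., lists and objects as JSON in quotes. drive_tool: Moves the arm, as the interface text tells. Its arguments: {"type":"object","properties":{"moves":{"type":"string"},"squeeze":{"type":"number"}},"required":["moves"]}

```bash
mkdir -p pics; cat > h.py <<'E'
from station import *
import numpy as np, cv2
def ray(c,u,v):
    a=np.array([(u-c["cx"])/c["fx"],(v-c["cy"])/c["fy"]]);s=a.copy()
    for _ in range(20): s=a/(1+c["k1"]*(s@s))
    P=np.array(c["pose"]);return P[:3,3],P[:3,:3]@np.array([s[0],-s[1],-1.])
def onz(c,u,v,z):
    o,d=ray(c,u,v);return o+d*(z-o[2])/d[2]
def proj(c,p):
    P=np.array(c["pose"]);q=P[:3,:3].T@(np.array(p)-P[:3,3]);s=np.array([q[0],-q[1]])/-q[2]
    s=s*(1+c["k1"]*(s@s));return c["cx"]+c["fx"]*s[0],c["cy"]+c["fy"]*s[1]
E
python3 - <<'E'
from h import *
for n in("scene","top"):
    cv2.imwrite(f"pics/{n}0.png",get_image(n));c=calibration(n);print(n,c)
s=state();print(s["time_s"],s["eef_pos"],s["orientation"],s["gripper_width"])
E
```

```text
scene {'fx': 538.9147207667828, 'fy': 538.9147207667828, 'cx': 325.2547923784835, 'cy': 246.51251794278772, 'k1': -0.07184537265844601, 'pose': array([[-0.83022594, -0.37417401,  0.41318119,  0.86905126],
       [ 0.55735154, -0.54501782,  0.62635041,  0.46038394],
       [-0.00917293,  0.75029953,  0.66103439,  0.5352143 ],
       [ 0.        ,  0.        ,  0.        ,  1.        ]])}
top {'fx': 548.8532962517705, 'fy': 548.8532962517705, 'cx': 327.57534369401884, 'cy': 235.90796140607026, 'k1': -0.16144473234541168, 'pose': array([[ 0.01164989,  0.99360893, -0.11227451,  0.43097889],
       [-0.99941063,  0.00794431, -0.03339571, -0.02963908],
       [-0.03229033,  0.11259739,  0.99311589,  0.83749444],
       [ 0.        ,  0.        ,  0.        ,  1.        ]])}
0.1 [0.16615482 0.62767034 0.21761604] [-1.29064976e-04  1.29001735e-01  9.91643712e-01 -1.13279825e-03] 0.998558882039828
```

View pics/top0.png

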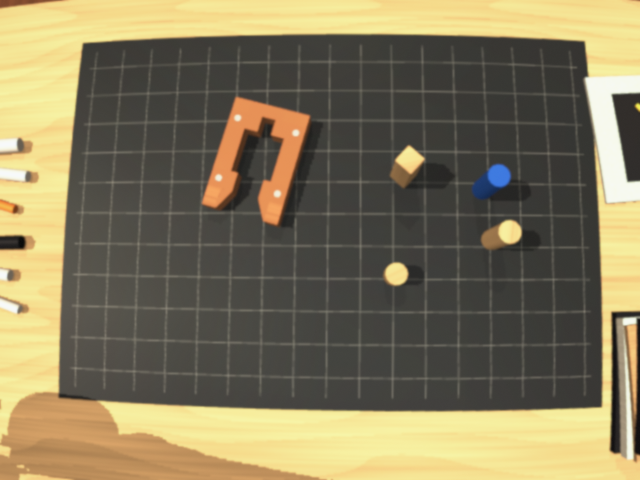

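View pics/scene0.png

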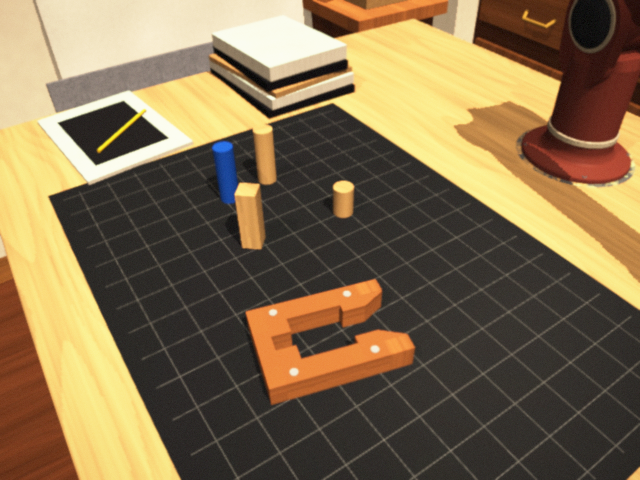

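Top view: the gauge is at about (258,160), mouth facing down (towards the robot). The tall dowel's top is at (509,232), the post at (410,160), the short dowel at (396,274) and the blue one at (498,176). In the scene view the tall dowel's top is at (263,130) and its foot at (266,182).

```bash
python3 - <<'E'
from h import *
t=cv2.imread("pics/top0.png");c=calibration("top")
g=t.astype(int)
# screws
w=((g.min(2)>170)).astype(np.uint8);w[:, :195]=0;w[:,320:]=0;w[:90]=0;w[235:]=0
n,l,st,ce=cv2.connectedComponentsWithStats(w)
D=[onz(c,*ce[i],.032)[:2] for i in range(1,n)]
for i in range(1,n): print("dot",ce[i],st[i,4],D[i-1])
hsv=cv2.cvtColor(t,cv2.COLOR_BGR2HSV)
for name,(u0,v0,u1,v1),z in (("tall",(475,210,530,260),.1),("short",(375,255,415,295),.05),("post",(385,140,430,190),.1),):
    sub=t[v0:v1,u0:u1]; m=(sub[...,2]>190).astype(np.uint8)
    n,l,st,ce=cv2.connectedComponentsWithStats(m);i=1+st[1:,4].argmax();p=ce[i]+[u0,v0]
    print(name,p,st[i],onz(c,*p,z))
b=((hsv[...,0]>100)&(hsv[...,0]<130)&(hsv[...,1]>150)&(hsv[...,2]>190)).astype(np.uint8)
n,l,st,ce=cv2.connectedComponentsWithStats(b);i=1+st[1:,4].argmax();print("blue",ce[i],st[i],onz(c,*ce[i],.1))
for q in((237,97),(310,117)): print("far corner",onz(c,*q,.032))
for q in((203,206),(278,225)): print("near lower",onz(c,*q,.0),onz(c,*q,.032))
s=cv2.imread("pics/scene0.png");cs=calibration("scene");print("scene tall top",onz(cs,263,130,.1),"foot front",onz(cs,267,184,0))
E
```

```text
dot [237.21428571 117.5       ] 28 [0.70473545 0.13904591]
dot [295.27586207 132.4137931 ] 29 [0.68026522 0.04851161]
dot [218.27586207 177.4137931 ] 29 [0.61011099 0.16456203]
dot [276.8        193.33333333] 30 [0.5856575  0.07434635]
tall [509.12171838 231.59188544] [ 23  10  23  24 419] [ 0.52226338 -0.25262814  0.1       ]
short [395.84183673 273.5       ] [ 10   8  23  22 392] [ 0.46659688 -0.10163132  0.05      ]
post [409.35650224 159.30269058] [ 11   6  28  28 446] [ 0.62145139 -0.11631388  0.1       ]
blue [498.56214689 175.15254237] [488 165  22  21 354] [ 0.60071992 -0.24021746  0.1       ]
far corner [0.73819326 0.14083396 0.032     ]
far corner [0.70478316 0.02646516 0.032     ]
near lower [0.57140281 0.19498785 0.        ] [0.56603733 0.18640504 0.032     ]
near lower [0.54202428 0.07543493 0.        ] [0.53778132 0.07142014 0.032     ]
scene tall top [ 0.52047089 -0.24829503  0.1       ] foot front [ 0.52639142 -0.24038127  0.        ]
```

Emit:
drive_tool --moves "-52 -33 0 0 0.3; -104 -67 0 0 0.3; -156 -100 0 0 0.3; -208 -134 0 0 0.3; -261 -168 0 0 0.3" --squeeze 40

```text
time_s: 0.72
eef_pos: [0.3763, 0.3977, 0.2184]
orientation: [-0.0, 0.129, 0.992, -0.0]
ft_force: [0.1, 0.7, -1.6]
gripper_width: 0.698
gripper_force: 0.0
```

Emit:
drive_tool --moves "-38 -48 0 0 0.3; -77 -95 0 0 0.3; -115 -143 0 0 0.3; -154 -190 0 0 0.3; -192 -238 0 0 0.3"

```text
time_s: 1.35
eef_pos: [0.5005, 0.1185, 0.2185]
orientation: [-0.0, 0.129, 0.992, 0.0]
ft_force: [0.8, -0.5, -0.2]
gripper_width: 0.701
gripper_force: 0.0
```

```bash
python3 - <<'E'
from h import *
c=calibration("wrist");s=state();im=get_image("wrist");cv2.imwrite("pics/w1.png",im)
import pickle;pickle.dump(c,open("w1.pkl","wb"));print(c["pose"],s["time_s"],s["eef_pos"],s["orientation"],s["ft_force"],s["gripper_width"])
E
```

```text
[[ 2.55358307e-01 -9.33267751e-01 -2.52593428e-01  4.31452245e-01]
 [ 9.66846490e-01  2.46493654e-01  6.66989050e-02  1.37495360e-01]
 [ 1.47399136e-05 -2.61251189e-01  9.65270851e-01  3.85032565e-01]
 [ 0.00000000e+00  0.00000000e+00  0.00000000e+00  1.00000000e+00]] 1.35 [0.50046619 0.11849366 0.21847639] [-1.24003599e-04  1.28887480e-01  9.91659217e-01  9.36342282e-06] [ 0.83517704 -0.45322018 -0.22346863] 0.7008485177607291
```

View pics/w1.png

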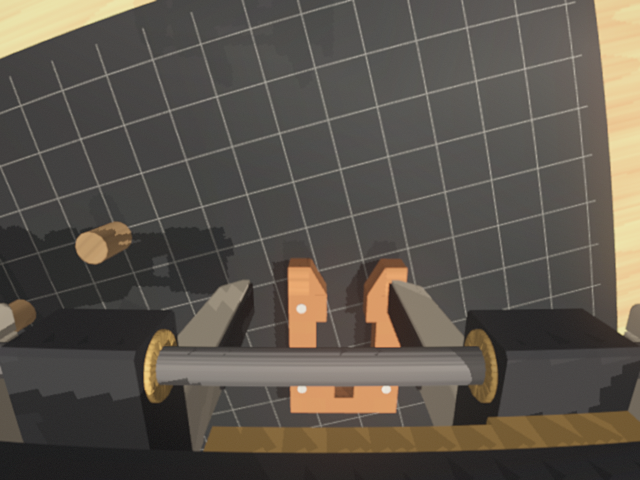

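The wrist view shows the gauge mouth at the top, around (347,265), with screws at (301,309), (302,389) and (386,389). The short dowel is at (93,247).

```bash
python3 - <<'E'
from h import *
import pickle
c=pickle.load(open("w1.pkl","rb"));t=cv2.imread("pics/w1.png").astype(int)
w=(t.min(2)>165).astype(np.uint8);w[:,:285]=0;w[:,410:]=0;w[:290]=0;w[410:]=0
n,l,st,ce=cv2.connectedComponentsWithStats(w)
for i in range(1,n):
    if 10<st[i,4]<200: print(ce[i],st[i,4],onz(c,*ce[i],.032))
for q in((291,412),(397,412),(290,275),(406,281),(326,322),(376,322),(326,347)): print(q,onz(c,*q,.032))
print("short",onz(c,92,248,.05))
ct=calibration("top")
E
```

```text
[300.82191781 308.32876712] 73 [0.58648327 0.07563604 0.032     ]
[301.51785714 388.92857143] 56 [0.68171119 0.04970483 0.032     ]
[385.86440678 389.05084746] 59 [0.70635122 0.1409297  0.032     ]
(291, 412) [0.70886992 0.02955693 0.032     ]
(397, 412) [0.74048406 0.14700316 0.032     ]
(290, 275) [0.54824955 0.07495302 0.032     ]
(406, 281) [0.58479119 0.18745161 0.032     ]
(326, 322) [0.60835803 0.09699993 0.032     ]
(376, 322) [0.62193293 0.14788154 0.032     ]
(326, 347) [0.63714852 0.08953414 0.032     ]
short [ 0.46749758 -0.0999167   0.05      ]
```

Emit:
drive_tool --moves "-19 -59 0 0 0.3; -38 -118 0 0 0.3; -58 -176 0 0 0.3; -77 -235 0 0 0.3; -97 -294 0 0 0.3"

```text
time_s: 2.02
eef_pos: [0.5184, -0.1902, 0.2184]
orientation: [-0.0, 0.129, 0.992, 0.0]
ft_force: [0.2, 0.2, -0.3]
gripper_width: 0.699
gripper_force: 0.0
```

```bash
python3 - <<'E'
from h import *
c=calibration("wrist");s=state();im=get_image("wrist");cv2.imwrite("pics/w2.png",im)
import pickle;pickle.dump(c,open("w2.pkl","wb"));print(s["time_s"],s["eef_pos"])
print(proj(c,(.522,-.252,.1)),proj(c,(.522,-.252,0)))
E
```

```text
2.025 [ 0.51837962 -0.19018113  0.21842879]
(np.float64(246.5374270875171), np.float64(259.6221009765673)) (np.float64(264.44348007161904), np.float64(231.21770405889376))
```

View pics/w2.png

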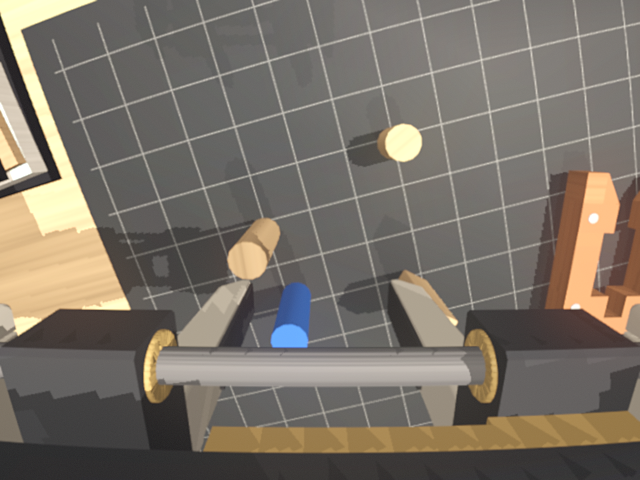

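The dowel's top is at (247,261), where the earlier estimate projects, so the estimate holds. Going down to grasp.

Emit:
drive_tool --moves "-20 -59 0 0 0.3; -20 -59 0 0 0.3; -20 -59 60 0 0.3; -20 -59 120 0 0.3; -20 -59 165 0 0.3"

```text
time_s: 2.7
eef_pos: [0.522, -0.2486, 0.0512]
orientation: [-0.001, 0.128, 0.992, 0.001]
ft_force: [0.7, -0.0, -0.1]
gripper_width: 0.7
gripper_force: 0.0
```

Emit:
drive_tool --moves "0 0 13 0 0.3; 0 0 13 0 0.5; 0 0 13 0 1; 0 0 13 0 1; 0 0 13 0 1"

```text
time_s: 3.32
eef_pos: [0.5236, -0.2513, 0.042]
orientation: [0.001, 0.129, 0.992, -0.0]
ft_force: [-0.5, 0.6, 4.1]
gripper_width: 0.34
gripper_force: 40.0
```

Emit:
drive_tool --moves "0 0 -40 0 1; 0 0 -90 0 1; 0 0 -130 0 1; 17 60 -130 0 1; 34 120 -130 0 1"

```text
time_s: 3.95
eef_pos: [0.5209, -0.1254, 0.1717]
orientation: [0.001, 0.13, 0.991, 0.0]
ft_force: [0.8, 1.6, -1.1]
gripper_width: 0.335
gripper_force: 40.0
```

```bash
python3 - <<'E'
from h import *
s=state();print(np.round(s["qpos"],2),s["gripper_width"],s["eef_pos"])
E
```

```text
[ 0.12  0.49  0.11  1.82 -0.07  0.83  1.58] 0.3352976033804809 [ 0.52088232 -0.12542685  0.17172566]
```

Emit:
drive_tool --moves "15 52 0 10 1; 30 104 0 20 1; 44 155 0 30 1; 59 207 0 40 1; 74 259 0 50 1"

```text
time_s: 4.58
eef_pos: [0.5151, 0.1449, 0.171]
orientation: [0.0, 0.539, 0.843, 0.0]
ft_force: [0.1, 0.5, -1.7]
gripper_width: 0.336
gripper_force: 40.0
```

Emit:
drive_tool --moves "0 0 0 10 1; 0 0 0 20 1; 0 0 0 30 1; 0 0 0 40 1; 0 0 0 40 1"

```text
time_s: 5.2
eef_pos: [0.5151, 0.1433, 0.1707]
orientation: [0.0, 0.792, 0.611, -0.0]
ft_force: [0.2, -1.1, -0.1]
gripper_width: 0.34
gripper_force: 40.0
```

```bash
python3 - <<'E'
from h import *
from scipy.spatial.transform import Rotation as R
s=state();print(s["time_s"],np.round(s["qpos"],2),s["eef_pos"]);q=s["orientation"];print(R.from_quat([q[1],q[2],q[3],q[0]]).as_matrix().round(3))
for n in("top","wrist"):
    cv2.imwrite(f"pics/{n}3.png",get_image(n))
a=cv2.imread("pics/top3.png")[60:300,130:450];cv2.imwrite("pics/top3c.png",cv2.resize(a,None,fx=2.4,fy=2.4,interpolation=cv2.INTER_CUBIC))
E
```

```text
5.2 [-0.67  0.54  0.55  1.83 -0.36  0.87 -0.2 ] [0.51509889 0.14334447 0.17070081]
[[ 0.254  0.967 -0.   ]
 [ 0.967 -0.254 -0.   ]
 [-0.    -0.    -1.   ]]
```

View pics/wrist3.png

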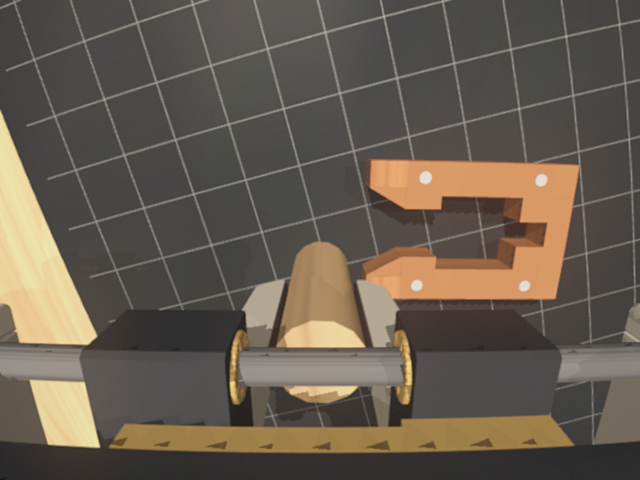

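The wrist view shows the whole gauge, with screws at (426,177), (541,180), (416,285) and (524,285). The dowel is held upright and its foot appears at about (321,245).

```bash
python3 - <<'E'
from h import *
c=calibration("wrist");t=cv2.imread("pics/wrist3.png").astype(int)
w=(t.min(2)>165).astype(np.uint8);w[:,:400]=0;w[:,560:]=0;w[:165]=0;w[295:]=0
n,l,st,ce=cv2.connectedComponentsWithStats(w)
D=np.array([onz(c,*ce[i],.032)[:2] for i in range(1,n) if 15<st[i,4]<250]);print(D)
m=D.mean(0);k=np.argsort(D@[.965,-.262]);d=D[k[2:]].mean(0)-D[k[:2]].mean(0);d/=np.hypot(*d);nn=np.array([-d[1],d[0]])
print("yaw",np.degrees(np.arctan2(d[1],d[0])),"mean",m)
E_=[onz(c,*q,.032)[:2] for q in((578,166),(557,298),(441,209),(433,257))]
for e in E_: print("edge rel dots: ax,lat",(e-m)@d*1e3,(e-m)@nn*1e3)
p=state()["eef_pos"][:2];print("tcp rel dots ax,lat",(p-m)@d*1e3,(p-m)@nn*1e3)
f=c["pose"]
zf=.1707-.0415
a=[proj(c,(p[0]+.016*np.cos(x),p[1]+.016*np.sin(x),zf)) for x in np.linspace(0,6.28,40)]
a=np.array(a);print("expected foot px u",a[:,0].min(),a[:,0].max(),"v min",a[:,1].min())
E
```

```text
[[0.61106134 0.16627465]
 [0.70608327 0.1404517 ]
 [0.58610139 0.07538074]
 [0.68109624 0.04925986]]
yaw -15.289090320633937 mean [0.64608556 0.10784174]
edge rel dots: ax,lat 80.32211479072879 59.48659800663884
edge rel dots: ax,lat 83.08342256013924 -59.523978808774594
edge rel dots: ax,lat -33.69085122353865 20.993572297074632
edge rel dots: ax,lat -36.692129896417576 -21.190842433832618
tcp rel dots ax,lat -135.59943298450656 -0.3635292161195191
expected foot px u 292.0961109100509 345.8628633986838 v min 244.41334626825557
```

Emit:
drive_tool --moves "0 0 50 0 1; 0 0 100 0 1; 0 0 122 0 1; 0 0 128 0 1; 0 0 129 0 1" --squeeze 50

```text
time_s: 5.92
eef_pos: [0.516, 0.143, 0.0423]
orientation: [0.0, 0.792, 0.61, 0.001]
ft_force: [0.0, -0.2, -1.0]
gripper_width: 0.336
gripper_force: 50.0
```

Emit:
drive_tool --moves "0 12 0 0 1; 0 26 0 0 1; 0 40 0 0 1; 0 54 0 0 1; 0 68 0 0 1"

```text
time_s: 6.55
eef_pos: [0.581, 0.126, 0.042]
orientation: [-0.001, 0.792, 0.61, -0.001]
ft_force: [-2.3, 0.5, 5.2]
gripper_width: 0.337
gripper_force: 50.0
```

Emit:
drive_tool --moves "0 15 -0.5 0 1; -0.5 30 -0.5 0 1; -0.5 45 -0.5 0 1; -1 60 -0.5 0 1; -1 75 -0.5 0 1"

```text
time_s: 7.18
eef_pos: [0.6542, 0.1051, 0.042]
orientation: [0.0, 0.792, 0.61, -0.0]
ft_force: [-1.4, 0.5, 1.8]
gripper_width: 0.339
gripper_force: 50.0
```

Emit:
drive_tool --moves "0 6 0 0 1; 0 12 0 0 1; 0 16 0 0 1; 0 18 0 0 1; 0 18 0 0 1"

```text
time_s: 7.8
eef_pos: [0.6675, 0.1018, 0.0421]
orientation: [-0.003, 0.792, 0.61, -0.003]
ft_force: [-5.7, 1.4, 5.8]
gripper_width: 0.34
gripper_force: 50.0
```

Emit:
drive_tool --moves "0 2 0 0 1; 0 3 0 0 1; 0 4 0 0 1; 0 4 0 0 1"

```text
time_s: 8.3
eef_pos: [0.668, 0.1017, 0.0421]
orientation: [-0.006, 0.792, 0.61, -0.005]
ft_force: [-11.2, 2.2, 10.8]
gripper_width: 0.336
gripper_force: 50.0
```

Emit:
drive_tool --moves "0 2 0 0 1; 0 4 0 0 1; 0 4 0 0 1; 0 4 0 0 1"

```text
time_s: 8.8
eef_pos: [0.6684, 0.1016, 0.0422]
orientation: [-0.009, 0.792, 0.611, -0.008]
ft_force: [-17.1, 2.3, 16.6]
gripper_width: 0.337
gripper_force: 50.0
```

```bash
python3 - <<'E'
from h import *
im=get_image("scene");cv2.imwrite("pics/s4.png",cv2.resize(im[180:430,200:500],None,fx=2.4,fy=2.4))
E
```

```text
(no output)
```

View pics/s4.png

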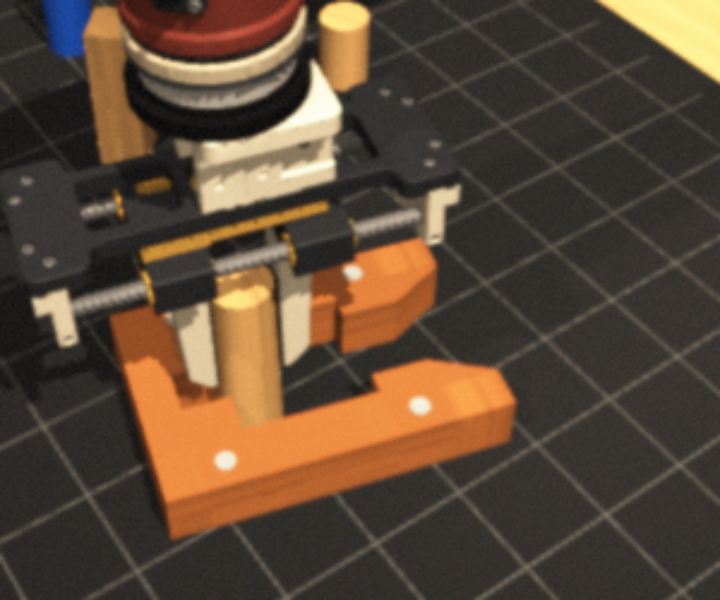

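The picture shows the dowel upright in the window, against the no-go jaws at about (245,410). The force has risen to 17 N with the dowel stopped. I ease the push off, then release.

Emit:
drive_tool --moves "0 -4 0 0 1; 0 -7 0 0 1; 0 -9.5 0 0 1; 0 -9.5 0 0 1" --squeeze 20

```text
time_s: 9.35
eef_pos: [0.6675, 0.1018, 0.0421]
orientation: [-0.002, 0.792, 0.61, -0.001]
ft_force: [-6.2, 0.6, 5.4]
gripper_width: 0.341
gripper_force: 20.0
```

Emit:
drive_tool --moves "0 -1.5 0 0 1; 0 -2.5 0 0 1; 0 -2.5 0 0 1" --squeeze 8

```text
time_s: 9.72
eef_pos: [0.6672, 0.1018, 0.0421]
orientation: [0.0, 0.792, 0.61, 0.0]
ft_force: [-3.2, -0.9, 1.7]
gripper_width: 0.341
gripper_force: 8.0
```

Emit:
drive_tool --moves "0 0 0 0 0.6; 0 0 0 0 0.5; 0 0 0 0 0.4; 0 0 0 0 0.3; 0 0 0 0 0.3"

```text
time_s: 10.35
eef_pos: [0.667, 0.102, 0.0421]
orientation: [0.0, 0.792, 0.61, 0.0]
ft_force: [-0.3, -0.4, 0.2]
gripper_width: 0.698
gripper_force: 0.0
```

Emit:
drive_tool --moves "0 0 -20 0 0.3; 0 0 -60 0 0.3; 0 0 -110 0 0.3; 0 0 -160 0 0.3; -60 0 -160 0 0.3"

```text
time_s: 10.98
eef_pos: [0.6558, 0.0498, 0.2082]
orientation: [0.002, 0.789, 0.614, 0.007]
ft_force: [0.2, -1.4, -0.0]
gripper_width: 0.701
gripper_force: 0.0
```

Emit:
drive_tool --moves "40 -60 0 0 0.3; 60 -120 0 0 0.3; 60 -180 0 0 0.3; 60 -180 0 0 0.3"

```text
time_s: 11.48
eef_pos: [0.4884, 0.1501, 0.2029]
orientation: [-0.002, 0.791, 0.612, -0.001]
ft_force: [0.2, -0.1, 0.2]
gripper_width: 0.701
gripper_force: 0.0
```

```bash
python3 - <<'E'
from h import *
a=get_image("top")[70:310,170:550];b=get_image("scene")[110:430,200:500]
cv2.imwrite("pics/f.png",np.hstack([cv2.resize(a,(480,304)),cv2.resize(b,(285,304))]))
c=calibration("top");d=np.array([.9646,-.2637]);n=np.array([.2637,.9646]);m=np.array([.6461,.1078])
print(proj(c,(*(m+.0235*d),.1)))
E
```

```text
(np.float64(253.1190866623486), np.float64(126.07377454137983))
```

View pics/f.png

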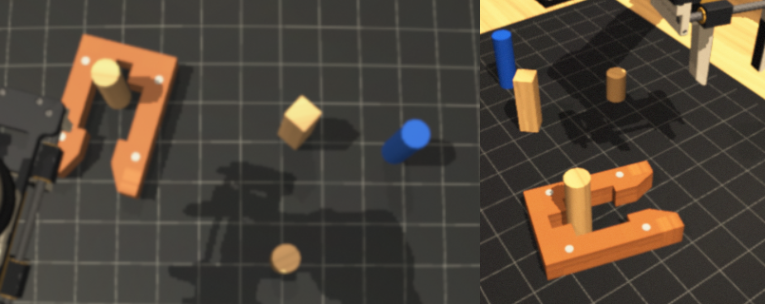

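The dowel stands upright at the no-go jaws: its top is at about (255,125) in the full top image, against (253,126) expected. The post, short dowel and blue dowel have not moved.

```bash
python3 -c "
from station import *
print(job_done())"
```

```text
the job is handed in; nothing more can be done
None
```

Job handed in: the dowel went through the go gap and was stopped by the no-go jaws under about 17 N; it was left standing upright there, released, with the post and short dowel undisturbed.

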